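# Clamp the blood-tube carrier in the tube mixer

### The arm

A 6-joint arm with a two-finger parallel gripper is mounted at the origin on the work surface. World frame = base frame: x ahead of the robot, y to its left, z up, the work surface at z = 0. Lengths are in m, angles in degrees, forces in N, time in s.
With the tool pointing down it reaches from about 0.4 to 0.825 m from the base axis. Payload 7 kg.
Tool frame: the origin (TCP) lies midway between the tips of the shut fingers; the grasp point (between the pads) lies 19 mm behind it; z points along the fingers, y is the direction in which the jaws open and shut (so a half turn about z gives the same grasp; the last joint's range is limited). The gripper opens to 88 mm and grips with 3 to 60 N. Pads are 19 mm wide; open, the fingers measure 130 mm over their backs; the gripper's body (78 mm by 193 mm) begins 47 mm behind the grasp point.
Start: joints at [-56.66, 20.546, 0.682, 0, -70.136, -16.507], TCP at [0.195, -0.646, 0.227] pointing down, gripper open.
Joint ranges: [-176.03, 176.03], [-82.01, 121.73], [-58.28, 71.71], [-173.87, 95.51], [-174.79, -0.11], [-173.66, 173.66]. Speed limits (degrees/s): [136.94, 136.94, 172.46, 180, 180, 180].

### API

Orientations are given as [roll, pitch, yaw] about the fixed x, y, z axes, in that order (R = Rz(yaw) Ry(pitch) Rx(roll)).
In Python, from plant import get_state, capture, close_job gives the robot as it stands.
- The arm moves only by the tool apply_moves, never from a script. Its argument "commands" is a list of rows, each an object with "grip": the opening, from 0 (shut) to 1 (fully open); "dp": the shift along the tool's x, y, z in mm, a list of three; "yaw": the turn about the tool's z in rad. A call has 1 to 12 rows; each row is the pose to reach, as a shift and turn from the pose commanded when the call began, along the tool's axes at that moment; what a row does not reach only later rows make up. A row lasts 1/8 s, in which the tool goes at most 62.5 mm and 10.7 degrees, less where a joint would pass 70% of its speed; a pose out of reach is approached as far as the arm can. A call with a gripper value outside its range is refused whole. The fingers move at their own pace and stop on an object; "newtons" is the grip in N (left out, the last holds). Time passes only in rows, so rows that repeat a pose let the fingers close. It gives the time, the measured TCP pose, the force and the opening at its end, in the units of the state.
- get_state(): the state, without advancing time (a new reading comes with each control period).
- capture(name): name is "scene" or "top" or "wrist"; returns a dict with "color" (400x640x3 uint8, red, green, blue), "camera_matrix" (3x3 intrinsics, pixels), "xyz" and "rotation" of the camera in the world; the wrist camera has in their place "T_tool_cam" (4x4, takes a point from camera to tool coordinates, whose origin is the TCP and whose axes are the flange's). Camera axes: x right, y up, looking along -z (the intrinsics and any distortion apply to the point x, -y, -z); pixel columns grow to the right and rows downward; lengths in m; the calibration is good to about 2 mm. A picture is of the moment at which its call begins: read the wrist's pose just before it. There is no depth.
- close_job(): hands the job in, once; it reports no verdict.
The state is a dict: "time_s": time; "joints": joint angles; "qd": joint speeds; "joint_torque": joint torques, N m; "tcp_pos": TCP position; "eef_rot": TCP orientation; "contact_force": force on the tool from outside, world axes, zero at the start; "moment": the same for the moment, N m; "gripper_width": finger opening in m.
Only numpy, scipy, OpenCV 4.12 (cv2) and the standard library are available. Lean on these libraries where they do the work, as an engineer would, in place of code of your own. Each camera call takes 0.05 s, during which the arm holds its last target.

### The job

Get the tube mixer ready to run: push the white tube carrier fully home against the back stop of its channel, then wind the T-handle clamp screw clockwise (seen from above), half turn by half turn, until the pad under the bridge holds the carrier firmly. Stop as soon as the handle has clearly firmed up, because over-tightening cracks the tubes, then let go, leaving the handle tight and everything else on the bench where it is.

Things in the scene. Friction and masses are not known exactly. Their poses are not given: they have to be found in the camera images.
- cradle: the fixed tube mixer: low white housing 290 x 150 x 40 mm with a channel on top. Origin: on the bench under the screw axis; x points along the channel from its open front to the back stop, z up. Channel floor 40 mm above the origin; two aluminium rails 12 mm high, inner faces at y = +-36.5 mm; the back stop's face is at x = +55 mm
- bridge: the fixed aluminium bridge over the channel, on two steel posts 18 mm thick at y = +-60 mm; its height setting differs by up to 4 mm. Origin on the screw axis near bench level, axes as the cradle's. Above the origin: crossbar (36 mm along x, 150 mm along y) from 152 to 172 mm. A 23 mm round rubber pad hangs under the crossbar on the screw, 12 to 19 mm above the carrier's rib at the start
- carrier: the loose white tube carrier, about 450 g: tray 70 mm wide, 8 mm thick, x -142 to +55 mm, with two rows of capped tubes and between them a rib, its top 88 mm above the origin, on which the pad presses. Origin: tray's underside, where the screw axis passes when home; axes as the cradle's. Fully home = origin at x = 0 of the cradle, tray touching the stop; it starts 35 to 50 mm short
- carrier_fin (a point): centre of the carrier's upright pull fin near the front end of the tray, 12 mm thick along x, 40 mm wide along y, 52 mm high (26 mm above and below this point); push it on its front (-x) face or grip it by its width; it lies at x = -136 mm, z = 34 mm of the carrier; the carrier slides with about 1 to 2 N
- handle_mid (a point): centre of the steel T-handle's bar, on the screw axis, 220 mm above the bridge's origin; x along the bar, z up. Bar round, 12 mm thick, with 18 mm balls centred 70 mm either side; hub 26 mm in diameter, 11 mm above and below; grip or push it 15 to 60 mm off the middle. It stays at its height; clockwise from above lowers the pad, 20 mm a turn; the pad meets the rib after 0.6 to 1 turn
- green_rack: green tube rack with some purple-capped tubes, 100 x 160 mm, 85 mm high; origin under its centre; not to be disturbed
- pen_pot: black square pen pot, 75 mm wide and 95 mm high, pens up to 150 mm; origin under its centre; not to be disturbed
- reagent: white bottle with a blue cap, 56 mm diameter, 120 mm high; origin under its centre; not to be disturbed
- collar (a point): centre of the top of the brass screw collar (32 mm diameter), 186 mm above the bridge's origin. Running free the screw takes about 0.3 N m (6 N at 50 mm off the axis); once the pad bears, 0.0032 N m more per newton of pad force, about 0.5 N m per radian: 0.35 N m is 15 N, the least that holds; 0.4 to 0.6 N m is right; at 0.78 N m (150 N) tubes crack. Let go, it holds by friction
There are look-alikes about, which are no part of the job. What is shaped like the carrier but blue or orange is not meant.

How it is judged (in metres and radians):
On the way, in this order (a step that is already met when the one before it is completed fails the run):
1. the carrier is home: its origin within 3 mm of the cradle's screw axis along the channel (x of carrier in the frame of cradle above -0.003 m and z of carrier in the frame of cradle below 0.046 m), for 0.2 s.
2. the pad bears on the carrier with more than 15 N (contact force between carrier and bridge above 15 N), for 0.2 s.
At the end, for the whole second after the job is handed in: the carrier stands level in the channel within 3 mm of home against the back stop, the pad presses on it with 15 to 150 N, and it is at rest (all of step 1 and angle between carrier's own z axis and vertical below 0.05 rad and contact force between carrier and bridge between 15 and 150 N and linear speed of carrier below 0.01 m/s); the robot touches nothing.
It fails at once if over-tightened: more than 150 N between the pad (or bridge) and the carrier (contact force between carrier and bridge above 150 N).
It fails at once if the green rack is moved by more than 20 mm (distance of green_rack from where it was at the start of the episode above 0.02 m).
It fails at once if the pen pot is moved by more than 20 mm (distance of pen_pot from where it was at the start of the episode above 0.02 m).
It fails at once if the bottle is moved by more than 20 mm (distance of reagent from where it was at the start of the episode above 0.02 m).
It also fails if it takes over 72 s, if anything falls off the work surface, if the arm or the gripper's body presses on something with over 40 N, if the wrist force passes 120 N, or if a joint passes its speed limit or range.

## Working session

There is one attempt and no reset: what is moved stays moved. The work goes in short steps, Python scripts to look and compute and a tool call to move; the robot and the scene stay as the last step left them, time stands still between calls to the robot, and variables do not carry over. Pictures are saved under pics/ and viewed, and the job is handed in when it is done.

Besides the shell and the picture viewer there is one more tool, called after ">>>" by a JSON object that holds its "name" and its "arguments", one argument or row to a line. apply_moves: Moves the arm, as the interface text tells. Its arguments: {"type":"object","properties":{"commands":{"type":"array","items":{"type":"object","properties":{"grip":{"type":"number"},"dp":{"type":"array","items":{"type":"number"}},"yaw":{"type":"number"}}}},"newtons":{"type":"number"}},"required":["commands"]}

```bash
mkdir -p pics; ls; python3 - <<'E'
from plant import get_state, capture
import cv2
print(get_state())
for n in ["scene","top","wrist"]:
    c=capture(n); cv2.imwrite(f"pics/{n}0.png",c["color"][:,:,::-1])
    print(n,{k:v for k,v in c.items() if k!="color"})
E
```

```text
pics
{'time_s': 0.0, 'joints': array([-5.66591228e+01,  2.05916150e+01,  6.32457612e-01, -2.15977982e-02,
       -7.01352489e+01, -1.65060938e+01]), 'qd': array([-0.02627145,  0.05921   ,  0.02707078, -0.01181463,  0.04832861,
        0.03965802]), 'joint_torque': array([-6.36197856e-04, -5.82710767e+01,  2.93057996e+01,  6.99732274e+00,
        6.82371654e-03, -1.44211845e-04]), 'tcp_pos': array([ 0.19531369, -0.64560005,  0.22560601]), 'eef_rot': array([ 1.79903715e+02, -7.35885755e-03, -1.63172566e+02]), 'contact_force': array([ 0.33604813,  0.01542854, -0.66628572]), 'moment': array([ 0.00859836, -0.00034029, -0.00108556]), 'gripper_width': 0.08746264004150647}
scene {'camera_matrix': array([[366.84293677,   0.        , 320.18672863],
       [  0.        , 366.84293677, 204.00559801],
       [  0.        ,   0.        ,   1.        ]]), 'xyz': array([0.98996765, 0.43385694, 0.88043327]), 'rotation': array([ 40.354684  ,   0.79997991, 131.12209574])}
top {'camera_matrix': array([[506.65579682,   0.        , 326.89509644],
       [  0.        , 506.65579682, 202.54610653],
       [  0.        ,   0.        ,   1.        ]]), 'xyz': array([ 0.16782447, -0.0021026 ,  1.74458031]), 'rotation': array([ 12.06272428,   0.21347208, -86.01071364])}
wrist {'camera_matrix': array([[348.24792939,   0.        , 324.27047839],
       [  0.        , 348.24792939, 202.50388116],
       [  0.        ,   0.        ,   1.        ]]), 'T_tool_cam': array([[-1.48860666e-04,  9.66176979e-01,  2.57879863e-01,
         6.85467854e-02],
       [ 9.99999822e-01, -5.37303918e-06,  5.97378734e-04,
         2.97273799e-04],
       [ 5.78559179e-04,  2.57879906e-01, -9.66176806e-01,
        -1.59255866e-01],
       [ 0.00000000e+00,  0.00000000e+00,  0.00000000e+00,
         1.00000000e+00]])}
```

View pics/scene0.png

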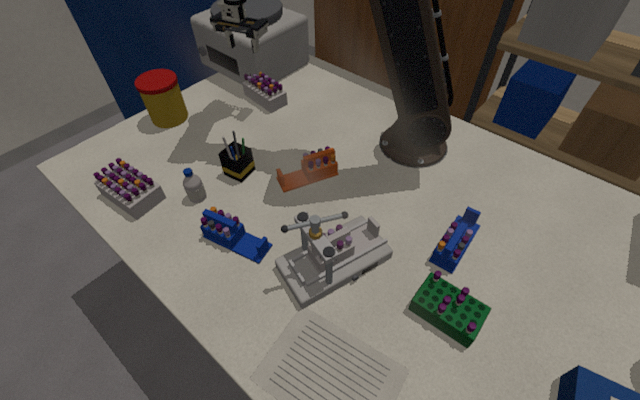

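View pics/top0.png

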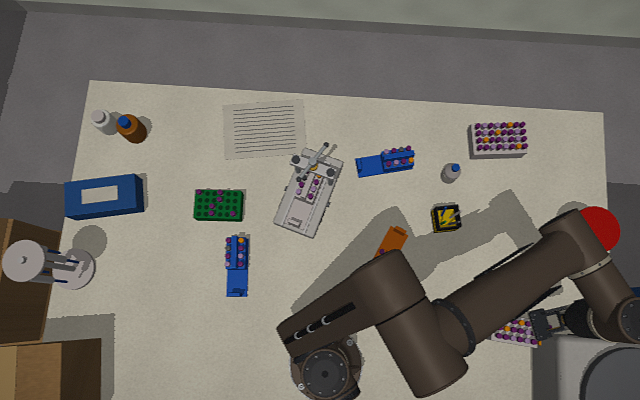

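View pics/wrist0.png

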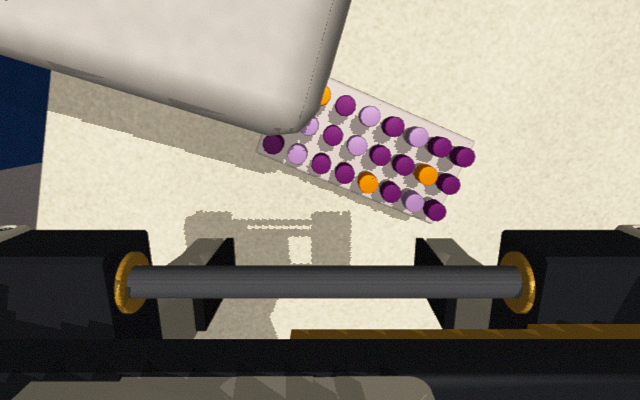

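The mixer sits at about (310,190) in the top view and about (330,250) in the scene view, with its open front toward the base. I'll zoom in on both.

```bash
cat > h.py <<'E'
import numpy as np, cv2
from scipy.spatial.transform import Rotation as R
from plant import get_state, capture
def cam(n,c=None,st=None):
    if n=="wrist":
        st=st or get_state(); c=c or capture(n)
        T=np.eye(4);T[:3,:3]=R.from_euler('xyz',st['eef_rot'],degrees=True).as_matrix();T[:3,3]=st['tcp_pos']
        T=T@c['T_tool_cam']; Rm,t=T[:3,:3],T[:3,3]
    else:
        c=c or capture(n)
        Rm=R.from_euler('xyz',c['rotation'],degrees=True).as_matrix();t=np.array(c['xyz'])
    return dict(K=c['camera_matrix'],R=Rm,t=t,img=c['color'][:,:,::-1].copy())
def ray(C,uv):
    p=np.linalg.inv(C['K'])@np.array([uv[0],uv[1],1.]); d=C['R']@np.array([p[0],-p[1],-p[2]])
    return C['t'],d/np.linalg.norm(d)
def plane(C,uv,z):
    o,d=ray(C,uv); return o+d*(z-o[2])/d[2]
def proj(C,P):
    q=C['R'].T@(np.array(P)-C['t']); q=np.array([q[0],-q[1],-q[2]]); u=C['K']@q; return u[:2]/u[2]
def tri(C1,u1,C2,u2):
    o1,d1=ray(C1,u1);o2,d2=ray(C2,u2)
    s=np.linalg.lstsq(np.stack([d1,-d2],1),o2-o1,rcond=None)[0]
    a,b=o1+s[0]*d1,o2+s[1]*d2; return (a+b)/2,np.linalg.norm(a-b)
E
python3 - <<'E'
import cv2
a=cv2.imread('pics/top0.png')[130:250,260:360]; cv2.imwrite('pics/t_z.png',cv2.resize(a,None,fx=5,fy=5,interpolation=cv2.INTER_CUBIC))
a=cv2.imread('pics/scene0.png')[195:310,260:410]; cv2.imwrite('pics/s_z.png',cv2.resize(a,None,fx=5,fy=5,interpolation=cv2.INTER_CUBIC))
E
```

```text
(no output)
```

View pics/t_z.png

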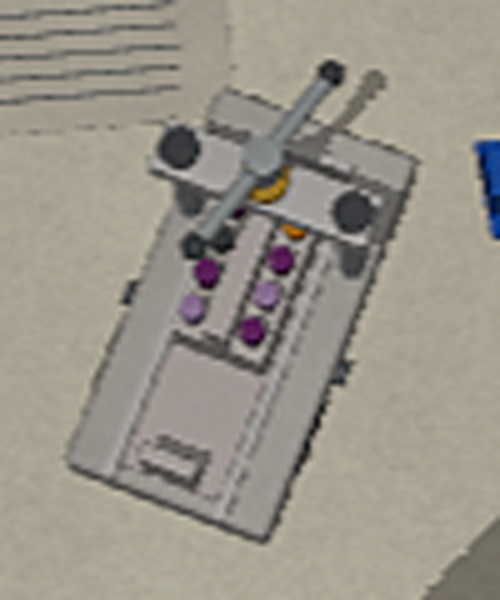

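View pics/s_z.png

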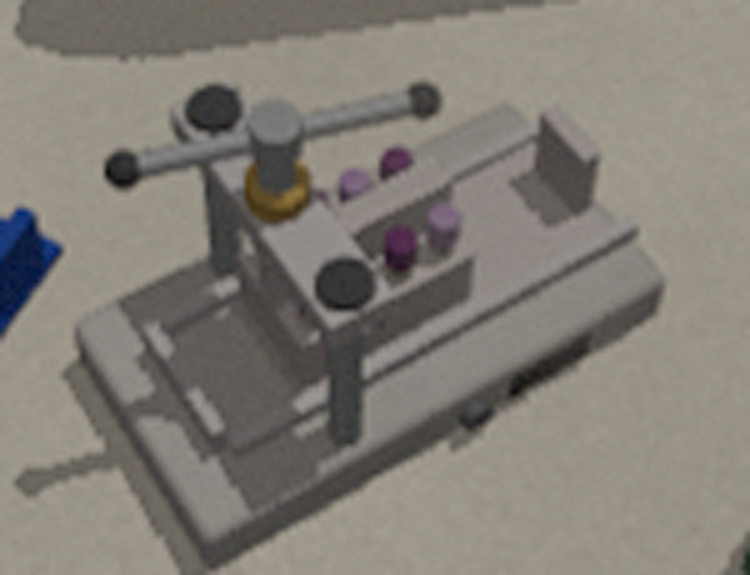

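```bash
python3 - <<'E'
from h import *
T=cam('top');S=cam('scene')
ut=lambda x,y:(260+(x+.5)/5-.5,130+(y+.5)/5-.5)
us=lambda x,y:(260+(x+.5)/5-.5,195+(y+.5)/5-.5)
for n,a,b in [('ballBack/..',(331,72),(123,168)),('ballB',(193,246),(424,100)),('capL',(180,146),(213,107)),('capR',(352,212),(345,283)),
  ('hub',(263,156),(275,130))]:
    print(n,*[np.round(x,4) for x in tri(T,ut(*a),S,us(*b))])
for n,a in [('FL',(72,465)),('FR',(268,542)),('BR',(415,160)),('BL',(218,90))]:
    print(n,plane(T,ut(*a),.04).round(4))
print('fin bottom/top T',plane(T,ut(170,462),.1).round(4))
print('fin S top',plane(S,us(570,133),.1).round(4), [plane(S,us(*p),.1).round(4) for p in [(545,110),(597,160)]])
for n,a in [('FR',(660,280)),('BR',(210,550)),]:
    print('S',n,plane(S,us(*a),.04).round(4))
E
```

```text
ballBack/.. [0.6799 0.0432 0.2209] 0.0012
ballB [0.5614 0.1209 0.2199] 0.0009
capL [0.6337 0.1043 0.2649] 0.0664
capR [0.6081 0.0613 0.0786] 0.0825
hub [0.6212 0.0819 0.2235] 0.0016
FL [0.4485 0.2048 0.04  ]
FR [0.405  0.0673 0.04  ]
BR [ 0.6808 -0.0151  0.04  ]
BL [0.7225 0.1266 0.04  ]
fin bottom/top T [0.4451 0.1333 0.1   ]
fin S top [0.4502 0.1381 0.1   ] [array([0.4462, 0.1186, 0.1   ]), array([0.4557, 0.1595, 0.1   ])]
S FR [0.4589 0.2111 0.04  ]
S BR [0.7318 0.1326 0.04  ]
```

```bash
cat >> h.py <<'E'
AX=np.array([.6207,.082]); CY=-16.3
def c2w(x,y=0):
    a=np.radians(CY); return AX+np.array([np.cos(a)*x-np.sin(a)*y,np.sin(a)*x+np.cos(a)*y])
def w2c(p):
    a=np.radians(CY); d=np.array(p[:2])-AX; return np.array([np.cos(a)*d[0]+np.sin(a)*d[1],-np.sin(a)*d[0]+np.cos(a)*d[1]])
def todp(x,y,z,yaw,st=None):
    st=st or get_state(); M=R.from_euler('xyz',st['eef_rot'],degrees=True)
    d=M.inv().apply(np.array([x,y,z])-st['tcp_pos'])*1000
    dy=-(yaw-st['eef_rot'][2]); dy=(dy+180)%360-180
    return d.round(1),round(np.radians(dy),3)
E
python3 - <<'E'
from h import *
T=cam('top');S=cam('scene')
ut=lambda x,y:(260+(x+.5)/5-.5,130+(y+.5)/5-.5)
us=lambda x,y:(260+(x+.5)/5-.5,195+(y+.5)/5-.5)
a,_=tri(T,ut(180,146),S,us(345,283));b,_=tri(T,ut(352,212),S,us(213,107));print(a,b,(a+b)/2,np.degrees(np.arctan2(*(a-b)[1::-1])))
for u in[(.4485,.2048),(.405,.0673),(.6808,-.0151),(.7225,.1266)]: print(w2c(u))
print(c2w(-.214))
print(todp(.45,-.2,.25,-163.17)); x,y=c2w(-.214); print(todp(x,y,.2,163.7))
E
```

```text
[0.63878772 0.13857665 0.17472322] [0.60271036 0.024067   0.17509139] [0.62074904 0.08132182 0.17490731] 72.51246885552816
[-0.19974434  0.06953328]
[-0.2029042  -0.07464895]
[ 0.08493704 -0.07632902]
[0.08519044 0.07137919]
[0.41530167 0.14206268]
(array([-372.8,  353.2,  -23.6]), np.float64(0.0))
(array([-438.6,  690.6,   26.6]), np.float64(0.578))
```

>>> {"name": "apply_moves", "arguments": {
  "commands": [
    {"grip":0.5,"dp":[-373,353,-24],"yaw":0},
    {"grip":0,"dp":[-373,353,-24],"yaw":0},
    {"grip":0,"dp":[-373,353,-24],"yaw":0},
    {"grip":0,"dp":[-373,353,-24],"yaw":0},
    {"grip":0,"dp":[-373,353,-24],"yaw":0},
    {"grip":0,"dp":[-373,353,-24],"yaw":0.3},
    {"grip":0,"dp":[-373,353,-24],"yaw":0.3},
    {"grip":0,"dp":[-373,353,-24],"yaw":0.3},
    {"grip":0,"dp":[-373,353,-24],"yaw":0.58},
    {"grip":0,"dp":[-439,690,0],"yaw":0.58},
    {"grip":0,"dp":[-439,690,0],"yaw":0.58},
    {"grip":0,"dp":[-439,690,0],"yaw":0.58}
  ],
  "newtons": 20
}}

```text
time_s: 1.85
tcp_pos: [0.4311, -0.0124, 0.2377]
eef_rot: [180.0, 0.0, 163.6]
contact_force: [1.3, 0.8, -0.7]
gripper_width: 0.0006
```

```bash
python3 - <<'E'
from h import *
s=get_state();print(s['joints'],s['tcp_pos'],s['eef_rot']);x,y=c2w(-.214); print(todp(x,y,.2,163.6),todp(x,y,.06,163.6))
E
```

```text
[ 2.47681418e+01 -3.80898940e+00 -2.71070023e+01  6.51276567e-03
 -6.66407923e+01 -1.31196030e+02] [ 0.431086   -0.01237557  0.23769021] [1.79964196e+02 4.99863962e-02 1.63574675e+02]
(array([ 58.8, 143.6,  37.7]), np.float64(-0.0)) (array([ 59. , 143.6, 177.7]), np.float64(-0.0))
```

>>> {"name": "apply_moves", "arguments": {
  "commands": [
    {"grip":0,"dp":[59,144,38],"yaw":0},
    {"grip":0,"dp":[59,144,38],"yaw":0},
    {"grip":0,"dp":[59,144,38],"yaw":0},
    {"grip":0,"dp":[59,144,38],"yaw":0}
  ]
}}

```text
time_s: 2.35
tcp_pos: [0.415, 0.1426, 0.199]
eef_rot: [-180.0, -0.0, 163.8]
contact_force: [0.5, -0.7, 0.0]
gripper_width: 0.0003
```

```bash
python3 - <<'E'
from h import *
s=get_state();print(s['tcp_pos'],s['eef_rot'],w2c(s['tcp_pos']));x,y=c2w(-.214); print(todp(x,y,.06,163.6))
W=cam('wrist'); cv2.imwrite('pics/w1.png',W['img'])
T=cam('top'); S=cam('scene');cv2.imwrite('pics/t1.png',cv2.resize(T['img'][130:250,260:360],None,fx=5,fy=5,interpolation=cv2.INTER_CUBIC))
cv2.imwrite('pics/s1.png',cv2.resize(S['img'][175:310,260:410],None,fx=4,fy=4,interpolation=cv2.INTER_CUBIC))
E
```

```text
[0.41503607 0.14258534 0.19901245] [-1.79965868e+02 -2.73721673e-02  1.63797069e+02] [-0.21440162  0.00042711]
(array([ -0.5,  -0.3, 139. ]), np.float64(0.003))
```

View pics/s1.png

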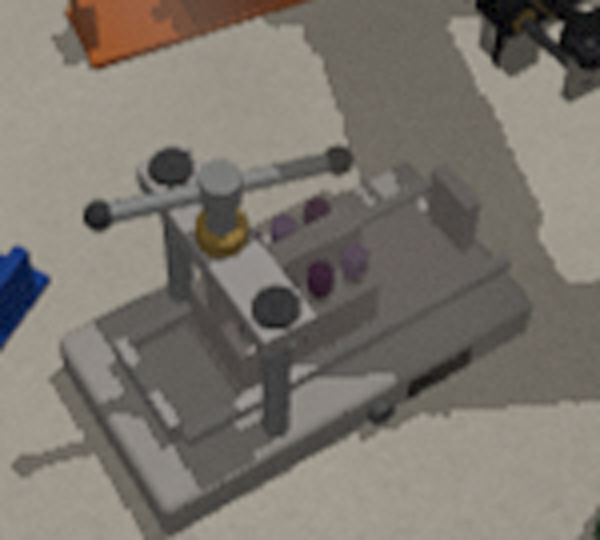

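The gripper is above and in front of the fin, and the fin is standing clear. Next I lower it and push.

>>> {"name": "apply_moves", "arguments": {
  "commands": [
    {"grip":0,"dp":[0,0,60],"yaw":0},
    {"grip":0,"dp":[0,0,110],"yaw":0},
    {"grip":0,"dp":[0,0,135],"yaw":0},
    {"grip":0,"dp":[0,0,138],"yaw":0},
    {"grip":0,"dp":[0,0,138],"yaw":0}
  ]
}}

```text
time_s: 3.12
tcp_pos: [0.4163, 0.1406, 0.0624]
eef_rot: [180.0, 0.0, 163.6]
contact_force: [-0.0, -0.0, 0.9]
gripper_width: 0.0006
```

>>> {"name": "apply_moves", "arguments": {
  "commands": [
    {"grip":0,"dp":[-8,0,0],"yaw":0},
    {"grip":0,"dp":[-16,0,0],"yaw":0},
    {"grip":0,"dp":[-22,0,0],"yaw":0},
    {"grip":0,"dp":[-28,0,0],"yaw":0},
    {"grip":0,"dp":[-34,0,0],"yaw":0},
    {"grip":0,"dp":[-40,0,0],"yaw":0},
    {"grip":0,"dp":[-45,0,0],"yaw":0}
  ]
}}

```text
time_s: 4.0
tcp_pos: [0.459, 0.1279, 0.0614]
eef_rot: [-180.0, -0.0, 163.6]
contact_force: [-4.1, 0.7, 3.1]
gripper_width: 0.0002
```

```bash
python3 - <<'E'
from h import *
s=get_state();print(s['tcp_pos'],s['eef_rot'],w2c(s['tcp_pos']),s['contact_force'])
S=cam('scene')
cv2.imwrite('pics/s2.png',cv2.resize(S['img'][175:310,260:410],None,fx=4,fy=4,interpolation=cv2.INTER_CUBIC))
E
```

```text
[0.45898267 0.12787886 0.06142164] [-1.79987258e+02 -1.07302832e-02  1.63600046e+02] [-0.16809382 -0.00135389] [-4.14084287  0.72299093  3.07232702]
```

View pics/s2.png

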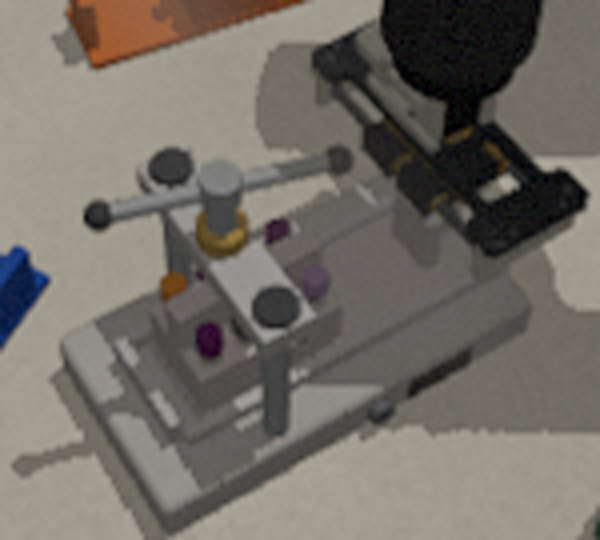

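The carrier is moving, with its far end now past the bridge. I'll continue in small steps.

>>> {"name": "apply_moves", "arguments": {
  "commands": [
    {"grip":0,"dp":[-4,0,0],"yaw":0},
    {"grip":0,"dp":[-8,0,0],"yaw":0},
    {"grip":0,"dp":[-11,0,0],"yaw":0},
    {"grip":0,"dp":[-13,0,0],"yaw":0}
  ]
}}

```text
time_s: 4.55
tcp_pos: [0.4713, 0.1243, 0.0614]
eef_rot: [-180.0, -0.0, 163.6]
contact_force: [-3.2, -0.0, 0.9]
gripper_width: 0.0
```

>>> {"name": "apply_moves", "arguments": {
  "commands": [
    {"grip":0,"dp":[-2,0,0],"yaw":0},
    {"grip":0,"dp":[-2,0,0],"yaw":0}
  ]
}}

```text
time_s: 4.8
tcp_pos: [0.4733, 0.1238, 0.0615]
eef_rot: [180.0, 0.0, 163.6]
contact_force: [-1.2, -0.4, 0.6]
gripper_width: 0.0006
```

>>> {"name": "apply_moves", "arguments": {
  "commands": [
    {"grip":0,"dp":[-2,0,0],"yaw":0},
    {"grip":0,"dp":[-2,0,0],"yaw":0}
  ]
}}

```text
time_s: 5.05
tcp_pos: [0.4735, 0.1235, 0.0614]
eef_rot: [-180.0, -0.1, 163.6]
contact_force: [-12.7, 6.0, 6.9]
gripper_width: 0.0003
```

>>> {"name": "apply_moves", "arguments": {
  "commands": [
    {"grip":0,"dp":[-1,0,0],"yaw":0},
    {"grip":0,"dp":[-1,0,0],"yaw":0},
    {"grip":0,"dp":[-1,0,0],"yaw":0}
  ]
}}

```text
time_s: 5.42
tcp_pos: [0.4735, 0.1234, 0.0615]
eef_rot: [-180.0, -0.2, 163.6]
contact_force: [-17.9, 10.8, 10.8]
gripper_width: 0.0004
```

>>> {"name": "apply_moves", "arguments": {
  "commands": [
    {"grip":0,"dp":[12,0,0],"yaw":0},
    {"grip":0,"dp":[40,0,0],"yaw":0},
    {"grip":0,"dp":[60,0,-10],"yaw":0},
    {"grip":0,"dp":[60,0,-60],"yaw":0},
    {"grip":0,"dp":[60,0,-120],"yaw":0},
    {"grip":0.3,"dp":[60,0,-180],"yaw":0},
    {"grip":0.3,"dp":[60,0,-230],"yaw":0},
    {"grip":0.3,"dp":[60,0,-230],"yaw":0}
  ]
}}

```text
time_s: 6.42
tcp_pos: [0.4204, 0.141, 0.2961]
eef_rot: [179.6, 0.3, 163.6]
contact_force: [0.4, 0.2, -1.2]
gripper_width: 0.0234
```

```bash
python3 - <<'E'
from h import *
s=get_state();print(s['joints'],s['tcp_pos'],s['eef_rot'],s['gripper_width'])
W=cam('wrist'); cv2.imwrite('pics/w3.png',W['img'])
T=cam('top'); S=cam('scene');cv2.imwrite('pics/t3.png',cv2.resize(T['img'][130:250,260:360],None,fx=5,fy=5,interpolation=cv2.INTER_CUBIC))
cv2.imwrite('pics/s3.png',cv2.resize(S['img'][195:310,260:410],None,fx=5,fy=5,interpolation=cv2.INTER_CUBIC))
E
```

```text
[ 4.42681834e+01 -4.83360450e+00 -2.04133406e+01  1.05044549e-01
 -7.38899817e+01 -1.50674976e+02] [0.42039519 0.14101454 0.29606168] [179.58724513   0.34791716 163.62063485] 0.023444956394267205
```

View pics/s3.png

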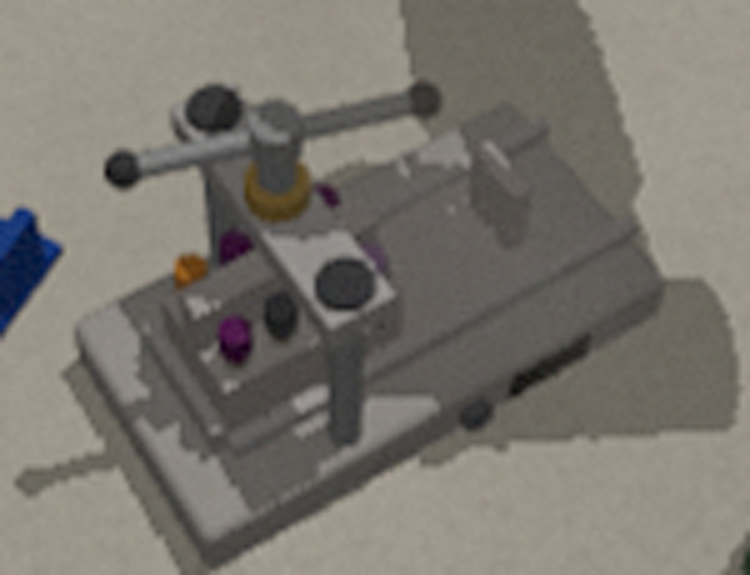

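View pics/t3.png

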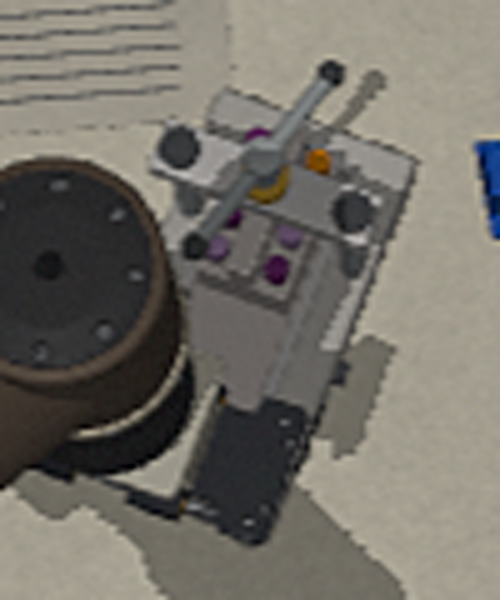

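```bash
cat >> h.py <<'E'
def hp(phi,r=.045):
    a=np.radians(phi); return AX+r*np.array([np.cos(a),np.sin(a)])
E
sed -i 's/AX=np.array.*; CY/AX=np.array([.6207,.0818]); CY/' h.py
python3 - <<'E'
from h import *
S=cam('scene');us=lambda x,y:(260+(x+.5)/5-.5,195+(y+.5)/5-.5)
print(w2c(plane(S,us(505,168),.1)), w2c(plane(S,us(570,133),.1)))
x,y=hp(146.8); print(x,y,todp(x,y,.265,-33.2))
E
```

```text
[-0.13638108  0.00591587] [-0.17940437  0.00620948]
0.5830456058943467 0.10644034505716476 (array([-167.7,   14.9,   25.3]), np.float64(-2.848))
```

The fin is at cradle x = -0.136, which is home. Next I go over the handle, with the fork aligned to the bar.

>>> {"name": "apply_moves", "arguments": {
  "commands": [
    {"grip":0.25,"dp":[0,0,0],"yaw":-0.18},
    {"grip":0.25,"dp":[0,0,0],"yaw":-0.36},
    {"grip":0.25,"dp":[-30,3,5],"yaw":-0.54},
    {"grip":0.25,"dp":[-60,5,10],"yaw":-0.72},
    {"grip":0.25,"dp":[-90,8,15],"yaw":-0.9},
    {"grip":0.25,"dp":[-120,11,20],"yaw":-1.08},
    {"grip":0.25,"dp":[-150,13,20],"yaw":-1.26},
    {"grip":0.25,"dp":[-168,15,20],"yaw":-1.44},
    {"grip":0.25,"dp":[-168,15,20],"yaw":-1.62},
    {"grip":0.25,"dp":[-168,15,20],"yaw":-1.8},
    {"grip":0.25,"dp":[-168,15,20],"yaw":-1.98},
    {"grip":0.25,"dp":[-168,15,20],"yaw":-2.16}
  ]
}}

```text
time_s: 8.12
tcp_pos: [0.5834, 0.1066, 0.2696]
eef_rot: [179.8, -0.0, -72.3]
contact_force: [0.5, 0.7, 0.3]
gripper_width: 0.0218
```

```bash
python3 - <<'E'
from h import *
x,y=hp(146.8); print(x,y,todp(x,y,.265,-33.2))
E
```

```text
0.5830456058943467 0.10644034505716476 (array([0. , 0.3, 4.6]), np.float64(-0.683))
```

>>> {"name": "apply_moves", "arguments": {
  "commands": [
    {"grip":0.25,"dp":[0,0,0],"yaw":-0.18},
    {"grip":0.25,"dp":[0,0,0],"yaw":-0.36},
    {"grip":0.25,"dp":[0,0,0],"yaw":-0.54},
    {"grip":0.25,"dp":[0,0,0],"yaw":-0.683},
    {"grip":0.25,"dp":[0,0,0],"yaw":-0.683},
    {"grip":0.25,"dp":[0,0,0],"yaw":-0.683}
  ]
}}

```text
time_s: 8.88
tcp_pos: [0.5836, 0.1067, 0.2707]
eef_rot: [179.9, 0.0, -33.7]
contact_force: [0.1, -0.4, 0.4]
gripper_width: 0.0219
```

```bash
python3 - <<'E'
from h import *
s=get_state();print(s['joints'],s['tcp_pos'],s['eef_rot'],s['gripper_width'])
W=cam('wrist'); cv2.imwrite('pics/w4.png',W['img'])
for P in [(.6799,.0432,.2205),(.5614,.1209,.2205),(.6207,.082,.2205)]: print(proj(W,P))
x,y=hp(146.8);print(todp(x,y,.203,-33.2))
E
```

```text
[ 2.92261217e+01  1.14948564e+01 -6.03293571e+00 -6.18162640e-05
 -7.25513710e+01  2.70873961e+01] [0.58361601 0.10674387 0.27067097] [ 1.79929547e+02  3.60993208e-02 -3.36865230e+01] 0.021864111772672536
[324.33563567  22.74639584]
[326.00303936 261.68269994]
[325.26560874 152.56814761]
(array([-0.3,  0.6, 67.9]), np.float64(-0.008))
```

View pics/w4.png

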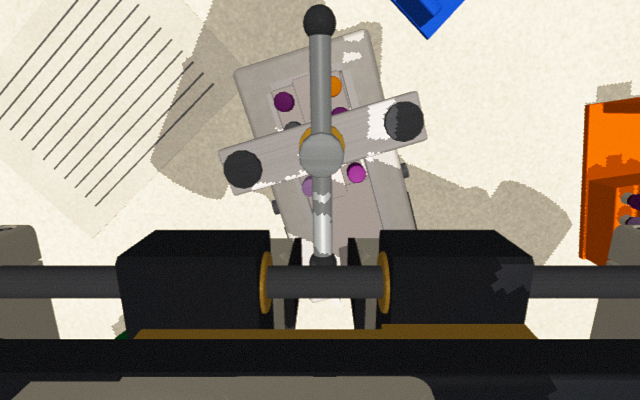

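The bar lies in the gap between the fingers (bar at about x=321, gap centre at about 325), so it is roughly 2 mm to the left. I shift by that much and descend.

>>> {"name": "apply_moves", "arguments": {
  "commands": [
    {"grip":0.25,"dp":[0,-2,20],"yaw":-0.01},
    {"grip":0.25,"dp":[0,-2,45],"yaw":-0.01},
    {"grip":0.25,"dp":[0,-2,62],"yaw":-0.01},
    {"grip":0.25,"dp":[0,-2,68],"yaw":-0.01},
    {"grip":0.25,"dp":[0,-2,68],"yaw":-0.01}
  ]
}}

```text
time_s: 9.55
tcp_pos: [0.5851, 0.1085, 0.2035]
eef_rot: [180.0, -0.0, -32.9]
contact_force: [1.0, -0.6, 0.8]
gripper_width: 0.0217
```

```bash
sed -i 's/AX=np.array.*; CY/AX=np.array([.6216,.0832]); CY/' h.py
cat >> h.py <<'E'
def arc(steps,r=.045,z=.203,lead=0,base=None):
    """rows: phi decreases; fork yaw = phi-180 ; dp from measured/commanded pose"""
    st=get_state(); d=st['tcp_pos'][:2]-AX; ph0=np.degrees(np.arctan2(d[1],d[0]))
    print('phi',ph0.round(1),'r',np.linalg.norm(d).round(4),'yaw',st['eef_rot'][2].round(1),'z',st['tcp_pos'][2].round(4),'j6',st['joints'][5].round(1))
    y0=st['eef_rot'][2]
    for s in steps:
        x,y=hp(y0+180-s,r); v,_=todp(x,y,z,0,st); print('{"grip":0.25,"dp":[%.0f,%.0f,%.0f],"yaw":%.3f},'%(*v,np.radians(s)))
def tq():
    st=get_state(); a=np.append(st['tcp_pos'][:2]-AX,0); F=st['contact_force']
    print('F',F.round(1),'M',st['moment'].round(2),'torque rxF',np.cross(a,F)[2].round(3),'with Mz',(np.cross(a,F)[2]+st['moment'][2]).round(3))
E
python3 - <<'E'
from h import *
tq(); arc(range(10,121,10))
E
```

```text
F [ 1.  -0.6  0.8] M [-0.06  0.1   0.03] torque rxF -0.004 with Mz 0.023
phi 145.3 r 0.0444 yaw -32.9 z 0.2035 j6 27.7
{"grip":0.25,"dp":[0,-6,0],"yaw":0.175},
{"grip":0.25,"dp":[2,-14,0],"yaw":0.349},
{"grip":0.25,"dp":[5,-21,0],"yaw":0.524},
{"grip":0.25,"dp":[10,-28,0],"yaw":0.698},
{"grip":0.25,"dp":[16,-33,0],"yaw":0.873},
{"grip":0.25,"dp":[22,-38,0],"yaw":1.047},
{"grip":0.25,"dp":[29,-41,0],"yaw":1.222},
{"grip":0.25,"dp":[37,-43,0],"yaw":1.396},
{"grip":0.25,"dp":[44,-44,0],"yaw":1.571},
{"grip":0.25,"dp":[52,-43,0],"yaw":1.745},
{"grip":0.25,"dp":[60,-41,0],"yaw":1.920},
{"grip":0.25,"dp":[67,-38,0],"yaw":2.094},
```

>>> {"name": "apply_moves", "arguments": {
  "commands": [
    {"grip":0.25,"dp":[0,-6,0],"yaw":0.175},
    {"grip":0.25,"dp":[2,-14,0],"yaw":0.349},
    {"grip":0.25,"dp":[5,-21,0],"yaw":0.524},
    {"grip":0.25,"dp":[10,-28,0],"yaw":0.698},
    {"grip":0.25,"dp":[16,-33,0],"yaw":0.873}
  ]
}}

```text
time_s: 10.18
tcp_pos: [0.6154, 0.1272, 0.2042]
eef_rot: [179.9, -0.0, -83.3]
contact_force: [-6.2, 0.5, 1.9]
gripper_width: 0.0219
```

```bash
python3 - <<'E'
from h import *
tq(); arc(range(10,121,10))
E
```

```text
F [-6.2  0.5  1.9] M [ 0.09  2.45 -0.01] torque rxF 0.271 with Mz 0.263
phi 98.1 r 0.0444 yaw -83.3 z 0.2042 j6 -22.7
{"grip":0.25,"dp":[0,-9,1],"yaw":0.175},
{"grip":0.25,"dp":[2,-16,1],"yaw":0.349},
{"grip":0.25,"dp":[5,-24,1],"yaw":0.524},
{"grip":0.25,"dp":[10,-30,1],"yaw":0.698},
{"grip":0.25,"dp":[16,-36,1],"yaw":0.873},
{"grip":0.25,"dp":[22,-40,1],"yaw":1.047},
{"grip":0.25,"dp":[29,-43,1],"yaw":1.222},
{"grip":0.25,"dp":[37,-45,1],"yaw":1.396},
{"grip":0.25,"dp":[44,-46,1],"yaw":1.571},
{"grip":0.25,"dp":[52,-45,1],"yaw":1.745},
{"grip":0.25,"dp":[60,-43,1],"yaw":1.920},
{"grip":0.25,"dp":[67,-40,1],"yaw":2.094},
```

The measured torque of 0.27 N·m matches free running, so I continue.

>>> {"name": "apply_moves", "arguments": {
  "commands": [
    {"grip":0.25,"dp":[0,-8,1],"yaw":0.175},
    {"grip":0.25,"dp":[2,-15,1],"yaw":0.349},
    {"grip":0.25,"dp":[5,-23,1],"yaw":0.524},
    {"grip":0.25,"dp":[10,-29,1],"yaw":0.698},
    {"grip":0.25,"dp":[16,-35,1],"yaw":0.873},
    {"grip":0.25,"dp":[22,-39,1],"yaw":1.047},
    {"grip":0.25,"dp":[29,-42,1],"yaw":1.222},
    {"grip":0.25,"dp":[37,-44,1],"yaw":1.396},
    {"grip":0.25,"dp":[44,-45,1],"yaw":1.571},
    {"grip":0.25,"dp":[52,-44,1],"yaw":1.745},
    {"grip":0.25,"dp":[60,-42,1],"yaw":1.92},
    {"grip":0.25,"dp":[67,-39,1],"yaw":2.094}
  ]
}}

```text
time_s: 11.68
tcp_pos: [0.6634, 0.0671, 0.2036]
eef_rot: [179.9, 0.0, 156.8]
contact_force: [-3.2, 6.3, 1.1]
gripper_width: 0.0216
```

```bash
python3 - <<'E'
from h import *
tq(); arc(range(5,31,5))
s=get_state()
S=cam('scene')
cv2.imwrite('pics/s5.png',cv2.resize(S['img'][175:310,260:410],None,fx=4,fy=4,interpolation=cv2.INTER_CUBIC))
W=cam('wrist'); cv2.imwrite('pics/w5.png',W['img'])
E
```

```text
F [-3.2  6.3  1.1] M [2.2  1.04 0.06] torque rxF 0.211 with Mz 0.267
phi -21.1 r 0.0448 yaw 156.8 z 0.2036 j6 -135.6
{"grip":0.25,"dp":[-0,-6,0],"yaw":0.087},
{"grip":0.25,"dp":[0,-10,0],"yaw":0.175},
{"grip":0.25,"dp":[1,-13,0],"yaw":0.262},
{"grip":0.25,"dp":[2,-17,0],"yaw":0.349},
{"grip":0.25,"dp":[4,-21,0],"yaw":0.436},
{"grip":0.25,"dp":[6,-24,0],"yaw":0.524},
```

View pics/w5.png

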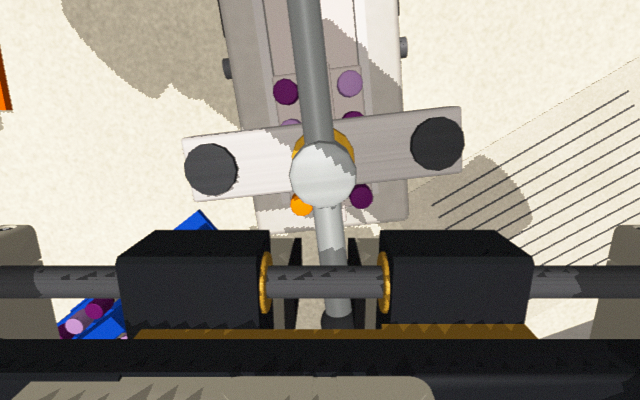

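>>> {"name": "apply_moves", "arguments": {
  "commands": [
    {"grip":0.25,"dp":[0,-5,0],"yaw":0.087},
    {"grip":0.25,"dp":[0,-9,0],"yaw":0.175},
    {"grip":0.25,"dp":[1,-12,0],"yaw":0.262},
    {"grip":0.25,"dp":[2,-16,0],"yaw":0.349},
    {"grip":0.25,"dp":[3,-19,0],"yaw":0.4},
    {"grip":0.25,"dp":[3,-19,0],"yaw":0.4}
  ]
}}

```text
time_s: 12.52
tcp_pos: [0.6539, 0.0507, 0.2035]
eef_rot: [179.8, 0.0, 134.4]
contact_force: [1.2, 5.3, 0.8]
gripper_width: 0.0224
```

```bash
python3 - <<'E'
from h import *
tq(); arc([-5,0])
W=cam('wrist'); cv2.imwrite('pics/w6.png',W['img'])
E
```

```text
F [1.2 5.3 0.8] M [ 1.72 -0.09  0.07] torque rxF 0.209 with Mz 0.277
phi -45.2 r 0.0458 yaw 134.4 z 0.2035 j6 -157.0
{"grip":0.25,"dp":[1,4,0],"yaw":-0.087},
{"grip":0.25,"dp":[1,-0,0],"yaw":0.000},
```

View pics/w6.png

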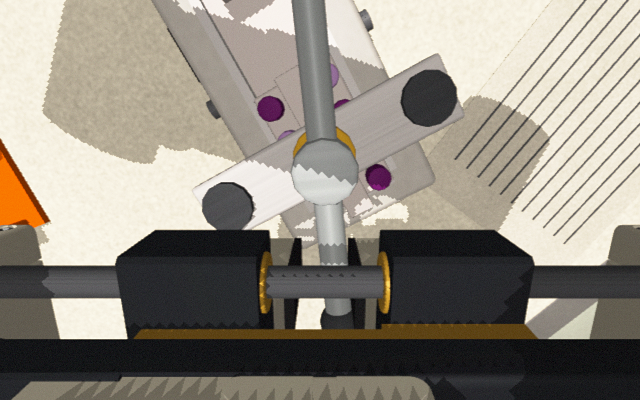

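The bar has turned about 187° at free torque. Now I release, lift, unwind the wrist and regrip at the near end.

>>> {"name": "apply_moves", "arguments": {
  "commands": [
    {"grip":0.3,"dp":[0,3,0],"yaw":-0.09},
    {"grip":0.3,"dp":[0,3,-35],"yaw":-0.09},
    {"grip":0.3,"dp":[0,3,-67],"yaw":-0.18},
    {"grip":0.3,"dp":[0,3,-67],"yaw":-0.36},
    {"grip":0.3,"dp":[0,3,-67],"yaw":-0.54},
    {"grip":0.3,"dp":[20,3,-67],"yaw":-0.72},
    {"grip":0.3,"dp":[40,3,-67],"yaw":-0.9},
    {"grip":0.3,"dp":[60,3,-67],"yaw":-1.08},
    {"grip":0.3,"dp":[80,3,-67],"yaw":-1.26},
    {"grip":0.3,"dp":[90,3,-67],"yaw":-1.44},
    {"grip":0.25,"dp":[90,3,-67],"yaw":-1.62},
    {"grip":0.25,"dp":[90,3,-67],"yaw":-1.8}
  ]
}}

```text
time_s: 14.08
tcp_pos: [0.5928, 0.116, 0.2703]
eef_rot: [-179.9, 0.0, -122.2]
contact_force: [-0.2, 0.2, -0.5]
gripper_width: 0.0225
```

```bash
python3 - <<'E'
from h import *
x,y=hp(140); s=get_state();print(s['eef_rot'],s['joints'][5],todp(x,y,.27,-40))
E
```

```text
[-1.79933343e+02  1.11207559e-02 -1.22160613e+02] -61.79863743912009 (array([6.3, 2.7, 0.3]), np.float64(-1.434))
```

>>> {"name": "apply_moves", "arguments": {
  "commands": [
    {"grip":0.25,"dp":[6,3,0],"yaw":-0.18},
    {"grip":0.25,"dp":[6,3,0],"yaw":-0.36},
    {"grip":0.25,"dp":[6,3,0],"yaw":-0.54},
    {"grip":0.25,"dp":[6,3,0],"yaw":-0.72},
    {"grip":0.25,"dp":[6,3,0],"yaw":-0.9},
    {"grip":0.25,"dp":[6,3,0],"yaw":-1.08},
    {"grip":0.25,"dp":[6,3,0],"yaw":-1.26},
    {"grip":0.25,"dp":[6,3,0],"yaw":-1.43},
    {"grip":0.25,"dp":[6,3,0],"yaw":-1.43},
    {"grip":0.25,"dp":[6,3,0],"yaw":-1.43}
  ]
}}

```text
time_s: 15.32
tcp_pos: [0.5869, 0.1126, 0.2698]
eef_rot: [-180.0, -0.0, -40.9]
contact_force: [0.7, 0.3, -0.2]
gripper_width: 0.022
```

```bash
python3 - <<'E'
from h import *
x,y=hp(140); s=get_state();print(s['eef_rot'],s['joints'][5],todp(x,y,.203,-40))
W=cam('wrist'); cv2.imwrite('pics/w7.png',W['img'])
E
```

```text
[-1.79992653e+02 -2.00443295e-02 -4.09314616e+01] 19.475493671506403 (array([ 0.4,  0.2, 66.8]), np.float64(-0.016))
```

View pics/w7.png

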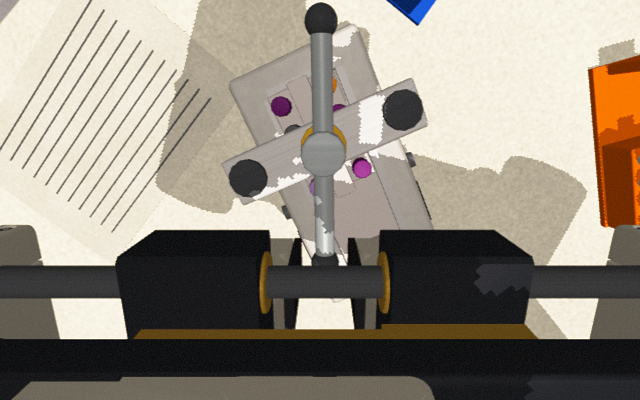

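The bar (x≈322) is centred in the gap. I lower onto it.

>>> {"name": "apply_moves", "arguments": {
  "commands": [
    {"grip":0.25,"dp":[0,0,20],"yaw":0},
    {"grip":0.25,"dp":[0,0,45],"yaw":0},
    {"grip":0.25,"dp":[0,0,62],"yaw":0},
    {"grip":0.25,"dp":[0,0,67],"yaw":0},
    {"grip":0.25,"dp":[0,0,67],"yaw":0}
  ]
}}

```text
time_s: 16.0
tcp_pos: [0.587, 0.1127, 0.2027]
eef_rot: [180.0, -0.0, -40.8]
contact_force: [0.6, 0.4, 0.9]
gripper_width: 0.0223
```

```bash
python3 - <<'E'
from h import *
tq(); arc(range(8,33,8))
E
```

```text
F [0.6 0.4 0.9] M [-0.04  0.11 -0.01] torque rxF -0.029 with Mz -0.037
phi 139.6 r 0.0455 yaw -40.8 z 0.2027 j6 19.6
{"grip":0.25,"dp":[1,-6,-0],"yaw":0.140},
{"grip":0.25,"dp":[2,-13,-0],"yaw":0.279},
{"grip":0.25,"dp":[4,-19,-0],"yaw":0.419},
{"grip":0.25,"dp":[7,-24,-0],"yaw":0.559},
```

>>> {"name": "apply_moves", "arguments": {
  "commands": [
    {"grip":0.25,"dp":[1,-6,0],"yaw":0.14},
    {"grip":0.25,"dp":[2,-13,0],"yaw":0.28},
    {"grip":0.25,"dp":[4,-18,0],"yaw":0.42},
    {"grip":0.25,"dp":[4,-18,0],"yaw":0.42}
  ]
}}

```text
time_s: 16.5
tcp_pos: [0.6015, 0.1233, 0.2033]
eef_rot: [180.0, -0.0, -64.8]
contact_force: [-2.4, -2.0, 2.2]
gripper_width: 0.022
```

```bash
python3 - <<'E'
from h import *
tq(); arc(range(8,33,8))
E
```

```text
F [-2.4 -2.   2.2] M [-0.84  1.13  0.03] torque rxF 0.139 with Mz 0.172
phi 116.6 r 0.0449 yaw -64.8 z 0.2033 j6 -4.6
{"grip":0.25,"dp":[0,-7,0],"yaw":0.140},
{"grip":0.25,"dp":[2,-14,0],"yaw":0.279},
{"grip":0.25,"dp":[4,-19,0],"yaw":0.419},
{"grip":0.25,"dp":[7,-25,0],"yaw":0.559},
```

>>> {"name": "apply_moves", "arguments": {
  "commands": [
    {"grip":0.25,"dp":[0,-6,0],"yaw":0.14},
    {"grip":0.25,"dp":[2,-12,0],"yaw":0.28},
    {"grip":0.25,"dp":[2,-12,0],"yaw":0.28}
  ]
}}

```text
time_s: 16.88
tcp_pos: [0.6133, 0.1271, 0.2031]
eef_rot: [-180.0, 0.0, -80.7]
contact_force: [-2.2, 0.3, 1.6]
gripper_width: 0.0219
```

```bash
python3 - <<'E'
from h import *
tq(); arc(range(8,33,8))
E
```

```text
F [-2.2  0.3  1.6] M [-0.14  1.2   0.06] torque rxF 0.095 with Mz 0.152
phi 100.7 r 0.0447 yaw -80.7 z 0.2031 j6 -20.3
{"grip":0.25,"dp":[0,-7,0],"yaw":0.140},
{"grip":0.25,"dp":[1,-14,0],"yaw":0.279},
{"grip":0.25,"dp":[4,-19,0],"yaw":0.419},
{"grip":0.25,"dp":[6,-25,0],"yaw":0.559},
```

>>> {"name": "apply_moves", "arguments": {
  "commands": [
    {"grip":0.25,"dp":[0,-6,0],"yaw":0.14},
    {"grip":0.25,"dp":[2,-13,0],"yaw":0.28}
  ]
}}

```text
time_s: 17.12
tcp_pos: [0.6257, 0.1275, 0.203]
eef_rot: [180.0, 0.0, -96.9]
contact_force: [-5.5, 2.4, 3.0]
gripper_width: 0.0218
```

```bash
python3 - <<'E'
from h import *
tq(); arc(range(8,33,8))
E
```

```text
F [-5.5  2.4  3. ] M [0.96 2.31 0.  ] torque rxF 0.252 with Mz 0.252
phi 84.8 r 0.0445 yaw -96.9 z 0.203 j6 -35.8
{"grip":0.25,"dp":[-0,-8,0],"yaw":0.140},
{"grip":0.25,"dp":[1,-14,0],"yaw":0.279},
{"grip":0.25,"dp":[3,-20,0],"yaw":0.419},
{"grip":0.25,"dp":[6,-25,0],"yaw":0.559},
```

>>> {"name": "apply_moves", "arguments": {
  "commands": [
    {"grip":0.25,"dp":[0,-6,0],"yaw":0.14},
    {"grip":0.25,"dp":[2,-13,0],"yaw":0.28}
  ]
}}

```text
time_s: 17.38
tcp_pos: [0.6387, 0.1245, 0.2031]
eef_rot: [180.0, 0.1, -112.9]
contact_force: [-4.6, 4.2, 2.8]
gripper_width: 0.0225
```

```bash
python3 - <<'E'
from h import *
tq(); arc(range(8,33,8))
E
```

```text
F [-4.6  4.2  2.8] M [1.41 1.89 0.06] torque rxF 0.261 with Mz 0.324
phi 67.5 r 0.0447 yaw -112.9 z 0.2031 j6 -51.0
{"grip":0.25,"dp":[0,-7,0],"yaw":0.140},
{"grip":0.25,"dp":[2,-13,0],"yaw":0.279},
{"grip":0.25,"dp":[4,-19,0],"yaw":0.419},
{"grip":0.25,"dp":[6,-24,0],"yaw":0.559},
```

>>> {"name": "apply_moves", "arguments": {
  "commands": [
    {"grip":0.25,"dp":[0,-6,0],"yaw":0.14},
    {"grip":0.25,"dp":[2,-13,0],"yaw":0.28}
  ]
}}

```text
time_s: 17.62
tcp_pos: [0.6502, 0.1179, 0.2032]
eef_rot: [180.0, 0.1, -128.9]
contact_force: [-3.5, 5.3, 1.7]
gripper_width: 0.0221
```

```bash
python3 - <<'E'
from h import *
tq(); arc(range(8,17,8))
E
```

```text
F [-3.5  5.3  1.7] M [1.55 1.61 0.02] torque rxF 0.273 with Mz 0.292
phi 50.5 r 0.0449 yaw -128.9 z 0.2032 j6 -66.0
{"grip":0.25,"dp":[0,-6,0],"yaw":0.140},
{"grip":0.25,"dp":[2,-12,0],"yaw":0.279},
```

>>> {"name": "apply_moves", "arguments": {
  "commands": [
    {"grip":0.25,"dp":[0,-6,0],"yaw":0.14},
    {"grip":0.25,"dp":[2,-13,0],"yaw":0.28}
  ]
}}

```text
time_s: 17.88
tcp_pos: [0.6591, 0.1081, 0.2032]
eef_rot: [179.9, 0.1, -145.0]
contact_force: [-3.4, 3.9, 1.8]
gripper_width: 0.0219
```

```bash
python3 - <<'E'
from h import *
tq(); arc(range(8,17,8))
E
```

```text
F [-3.4  3.9  1.8] M [1.57 1.46 0.07] torque rxF 0.23 with Mz 0.299
phi 33.6 r 0.0451 yaw -145.0 z 0.2032 j6 -80.9
{"grip":0.25,"dp":[0,-5,0],"yaw":0.140},
{"grip":0.25,"dp":[2,-11,0],"yaw":0.279},
```

>>> {"name": "apply_moves", "arguments": {
  "commands": [
    {"grip":0.25,"dp":[0,-6,0],"yaw":0.14},
    {"grip":0.25,"dp":[2,-12,0],"yaw":0.28}
  ]
}}

```text
time_s: 18.12
tcp_pos: [0.6644, 0.0971, 0.2031]
eef_rot: [179.9, 0.1, -161.0]
contact_force: [-4.4, 5.1, 2.2]
gripper_width: 0.0223
```

```bash
python3 - <<'E'
from h import *
tq(); arc(range(8,17,8))
E
```

```text
F [-4.4  5.1  2.2] M [1.79 1.24 0.05] torque rxF 0.28 with Mz 0.327
phi 18.0 r 0.045 yaw -161.0 z 0.2031 j6 -95.9
{"grip":0.25,"dp":[0,-6,0],"yaw":0.140},
{"grip":0.25,"dp":[2,-12,0],"yaw":0.279},
```

>>> {"name": "apply_moves", "arguments": {
  "commands": [
    {"grip":0.25,"dp":[0,-6,0],"yaw":0.14},
    {"grip":0.25,"dp":[2,-12,0],"yaw":0.28}
  ]
}}

```text
time_s: 18.38
tcp_pos: [0.6664, 0.0858, 0.203]
eef_rot: [179.8, 0.1, -177.1]
contact_force: [-4.5, 6.9, 1.5]
gripper_width: 0.022
```

```bash
python3 - <<'E'
from h import *
tq(); arc(range(8,17,8))
E
```

```text
F [-4.5  6.9  1.5] M [2.83 1.3  0.08] torque rxF 0.32 with Mz 0.402
phi 3.3 r 0.0449 yaw -177.1 z 0.203 j6 -110.9
{"grip":0.25,"dp":[0,-6,0],"yaw":0.140},
{"grip":0.25,"dp":[2,-13,-0],"yaw":0.279},
```

The torque may be rising (0.32–0.40 N·m), so I use smaller steps now.

>>> {"name": "apply_moves", "arguments": {
  "commands": [
    {"grip":0.25,"dp":[0,-3,0],"yaw":0.07},
    {"grip":0.25,"dp":[0,-6,0],"yaw":0.14}
  ]
}}

```text
time_s: 18.62
tcp_pos: [0.6663, 0.0802, 0.203]
eef_rot: [179.8, 0.0, 175.1]
contact_force: [-6.0, 9.0, 2.9]
gripper_width: 0.0221
```

```bash
python3 - <<'E'
from h import *
tq(); arc(range(8,17,8))
W=cam('wrist'); cv2.imwrite('pics/w8.png',W['img'])
E
```

```text
F [-6.   9.   2.9] M [3.16 2.18 0.11] torque rxF 0.385 with Mz 0.491
phi -3.8 r 0.0448 yaw 175.1 z 0.203 j6 -118.3
{"grip":0.25,"dp":[0,-7,-0],"yaw":0.140},
{"grip":0.25,"dp":[2,-13,-0],"yaw":0.279},
```

View pics/w8.png

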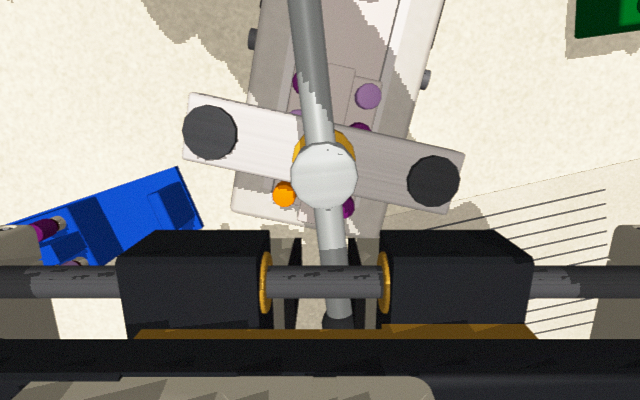

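>>> {"name": "apply_moves", "arguments": {
  "commands": [
    {"grip":0.25,"dp":[0,-4,0],"yaw":0.07}
  ]
}}

```text
time_s: 18.8
tcp_pos: [0.666, 0.0767, 0.203]
eef_rot: [179.8, 0.0, 171.1]
contact_force: [-6.2, 10.4, 2.4]
gripper_width: 0.0219
```

```bash
python3 - <<'E'
from h import *
tq(); arc(range(8,17,8))
E
```

```text
F [-6.2 10.4  2.4] M [3.65 2.02 0.13] torque rxF 0.423 with Mz 0.555
phi -8.3 r 0.0449 yaw 171.1 z 0.203 j6 -121.9
{"grip":0.25,"dp":[0,-7,-0],"yaw":0.140},
{"grip":0.25,"dp":[2,-13,-0],"yaw":0.279},
```

The torque rises steadily from 0.30 through 0.40 and 0.49 to 0.55 N·m, so the handle has clearly firmed up. I centre the fork on the bar to unload it, then lift straight off.

>>> {"name": "apply_moves", "arguments": {
  "commands": [
    {"grip":0.25,"dp":[0,3,0],"yaw":-0.07},
    {"grip":0.25,"dp":[0,6,0],"yaw":-0.14},
    {"grip":0.32,"dp":[0,7,0],"yaw":-0.15},
    {"grip":0.32,"dp":[0,7,0],"yaw":-0.15}
  ]
}}

```text
time_s: 19.3
tcp_pos: [0.6676, 0.081, 0.2027]
eef_rot: [180.0, 0.0, 179.5]
contact_force: [-0.8, 0.7, 0.1]
gripper_width: 0.028
```

```bash
python3 - <<'E'
from h import *
tq(); arc([0])
W=cam('wrist'); cv2.imwrite('pics/w9.png',W['img'])
E
```

```text
F [-0.8  0.7  0.1] M [-0.03  0.03 -0.04] torque rxF 0.031 with Mz -0.005
phi -2.7 r 0.0461 yaw 179.5 z 0.2027 j6 -114.0
{"grip":0.25,"dp":[1,2,-0],"yaw":0.000},
```

View pics/w9.png

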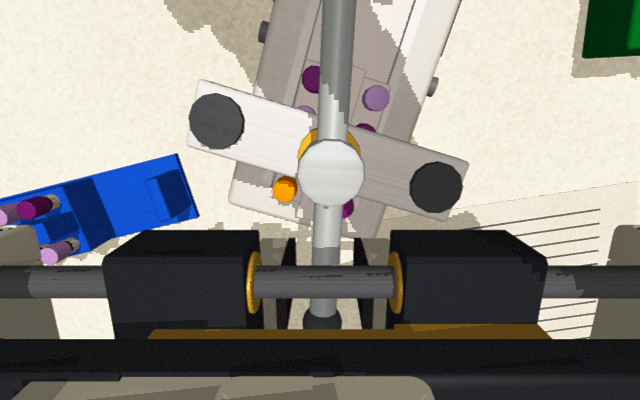

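The bar sits free in the gap and the forces are about zero. I lift off.

>>> {"name": "apply_moves", "arguments": {
  "commands": [
    {"grip":0.32,"dp":[0,0,-20],"yaw":0},
    {"grip":0.32,"dp":[0,0,-60],"yaw":0},
    {"grip":0.32,"dp":[0,0,-100],"yaw":0},
    {"grip":0.32,"dp":[0,0,-120],"yaw":0},
    {"grip":0.32,"dp":[0,0,-120],"yaw":0},
    {"grip":0.32,"dp":[0,0,-120],"yaw":0}
  ]
}}

```text
time_s: 20.1
tcp_pos: [0.667, 0.0808, 0.3215]
eef_rot: [180.0, -0.1, 179.4]
contact_force: [0.4, -0.1, 0.1]
gripper_width: 0.0278
```

```bash
python3 - <<'E'
from h import *
tq(); arc([0])
W=cam('wrist'); S=cam('scene'); cv2.imwrite('pics/w10.png',W['img']); cv2.imwrite('pics/s10.png',S['img'])
cv2.imwrite('pics/s10z.png',cv2.resize(S['img'][175:310,260:410],None,fx=5,fy=4,interpolation=cv2.INTER_CUBIC))
E
```

```text
F [ 0.4 -0.1  0.1] M [-0.03 -0.05 -0.  ] torque rxF -0.003 with Mz -0.006
phi -3.0 r 0.0454 yaw 179.4 z 0.3215 j6 -114.1
{"grip":0.25,"dp":[0,2,118],"yaw":0.000},
```

View pics/w10.png

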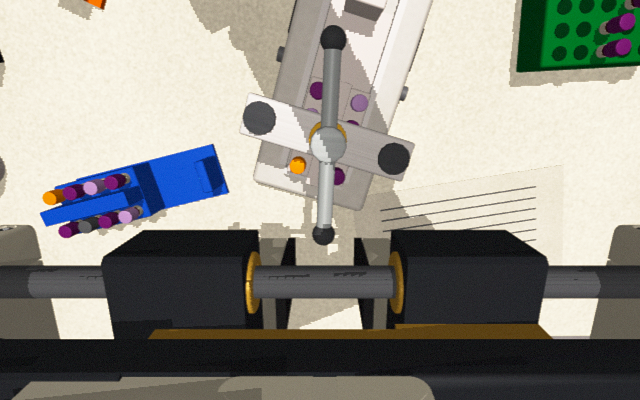

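View pics/s10.png

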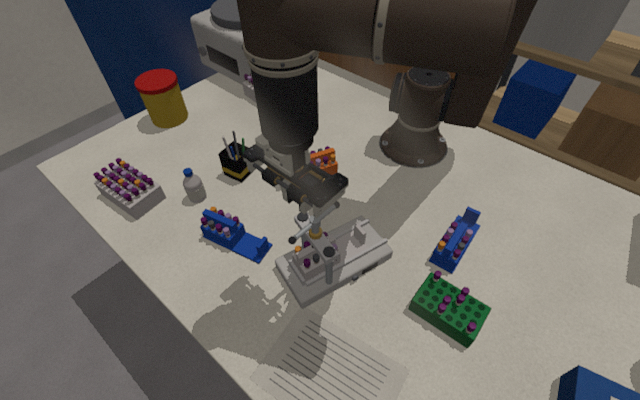

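```bash
python3 - <<'E'
from plant import close_job
print(close_job())
E
```

```text
the job is handed in; nothing more can be done
None
```

I pushed the carrier home and clamped it with the screw, then lifted the gripper clear and handed the job in at about 20 s. `close_job` gives no verdict, so I don't know the official result.

- **Carrier:** I pushed it by its fin until it hit the back stop, with the force rising to about 20 N. The camera then put the fin at cradle x = -0.136 m, which is the home position. In the last scene picture the fin was at about the same pixel position; I judged that by eye.
- **Clamp screw:** I turned the handle clockwise about 330° in two strokes, with the gripper half-open around the bar. While turning freely it measured about 0.25–0.33 N·m. Over the last 15–20° it rose steadily through 0.40 and 0.49 to 0.55 N·m, and I stopped there.
- **Uncertainty on tightness:** that torque suggests a pad force of about 80 N. Counting only the side force on the fork and leaving out the wrist moment, the last reading was 0.42 N·m, or about 40 N. Both are within 15–150 N, but I had no direct reading of the pad force.
- **Letting go:** the handle did not spring back when released, and the gripper was about 12 cm above it with readings near zero. The rack, pen pot and bottle looked undisturbed in the last scene picture; I did not measure their positions.

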